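# Clamp the grinding jars in the vibratory mill

## Robot

A 7-joint arm with a two-finger parallel gripper is mounted at the origin on the work surface. World frame = base frame: x ahead of the robot, y to its left, z up, the work surface at z = 0. Lengths are in m, angles in rad, forces in N, time in s.
With the tool pointing down it reaches from about 0.425 to 0.875 m from the base axis. Payload 8.4 kg.
Tool frame: the origin (TCP) lies midway between the tips of the shut fingers; the grasp point (between the pads) lies 19 mm behind it; z points along the fingers, y is the line along which they close (so a half turn about z gives the same grasp; the last joint's range is limited). The gripper opens to 87 mm and grips with 3 to 60 N. Pads are 19 mm wide; open, the fingers measure 117 mm over their backs; the gripper's body (75 mm by 190 mm) begins 51 mm behind the grasp point.
Start: joints at [1.066, 0.333, 0.04, 1.465, -0.013, 1.343, -0.059], TCP at [0.257, -0.597, 0.223] pointing down, gripper open.
Joint ranges: [-2.58, 2.58], [-0.38, 2.09], [-1.3, 1.39], [0.25, 2.4], [-1.5, 4.64], [0.08, 2.09], [-2.65, 2.65]. Speed limits (rad/s): [2.22, 2.22, 2.79, 2.79, 3.14, 3.14, 3.14].

## Interface

Orientations are given as a unit quaternion [x, y, z, w].
In Python, from station import * gives the robot as it stands. Calls block until the motion is done:
- move_ptp(position, orientation): joint-space move of the TCP to a pose.
- servo_line(position, attitude=None, vel=0.15, f_stop=None): straight line of the TCP; attitude=None keeps the orientation; vel is the mean speed in m/s. With f_stop (N) it stops when the force on the tool has changed by that much, and returns True; else False.
- set_joints(angles): joint-space move.
- gripper_to(opening, force=None): finger opening in m; force is the grip in N (None keeps the last); returns when the fingers have stopped.
- sleep(seconds).
- inverse_kinematics(position, orientation): joint angles nearest the present ones, or None.
- state(): the state.
- read_camera(name): name is "scene" or "top"; returns a dict with "img" (420x560x3 uint8, blue, green, red), "K" (3x3 intrinsics, pixels), "R" (3x3) and "t" (3): a world point X has camera coordinates R X + t. Camera axes: x right, y down, z forward; pixel columns grow to the right and rows downward; lengths in m; the calibration is good to about 2 mm. A picture is of the moment at which its call begins. There is no depth.
A pose or a line that the arm cannot do raises MotionError and nothing moves.
- hand_in(): hands the job in; it is judged then, once.
The state is a dict: "time_s": time; "joints": joint angles; "joint_vel": joint speeds; "tau": joint torques, N m; "eef_pos": TCP position; "ee_rot": TCP orientation; "contact_force": force on the tool from outside, world axes, zero at the start; "moment": the same for the moment, N m; "opening": finger opening in m; "grasp_force": force on a finger pad.
Only numpy, scipy, OpenCV 4.12 (cv2) and the standard library are available. Lean on these libraries where they do the work, as an engineer would, in place of code of your own. Each camera call takes 0.05 s, during which the arm holds its last target. There are 200 camera calls.

## Task

Get the mill ready to run: on its platform, between the four guide pins, build a 120 mm high stack of spacer discs and all the steel grinding jars that are out, choosing discs that make up the height and putting them underneath, so that the clamp foot will bear on a jar's lid; discs you do not need stay on the bench, clear of the platform. Then pull the sprung clamp arm down by its cross bar until the pawl snaps over it and holds it, and turn the wing knob clockwise until its torque clutch slips with the foot tight on the jar; stop then, at most a quarter turn past the first slip. Leave the other things on the bench where they are.

Things in the scene. Friction and masses are not known exactly. Their poses are not given: they have to be found in the camera images.
- mill: Vibratory mill, fixed: grey base plate 285 x 190 mm, 10 mm thick, white drive housing 85 mm high at its far end. Origin: on the bench, on the axis of the jar stack; x points from there to the arm's hinge (away from the robot), z up. Hinge cheeks 175 mm high, 125 mm behind the axis; latch post and pawl up to 190 mm high, 50 to 100 mm in front of the axis, 55 to 80 mm to its right (-y).
- platform (a point): Centre of the top of the round steel platform, 68 mm across, 15 mm above the bench, on which discs and jars are stacked; z up. Four round steel guide pins, 8 mm thick, reach 65 mm above it, centred 37 mm from its axis at 45, 135, 225 and 315 degrees to the mill's x: 3 to 4 mm play round a disc or jar, and room for fingers that close along the mill's y or x.
- clamp_arm (a joint): Lift of the blue clamp arm (rad): 1.25 = open, where its spring holds it; 0 = level. Pressed below level to -0.02 to -0.03 (stop -0.035) the pawl snaps over its bar; let go, it rests at 0.003, latched; unlatched it springs up again. Push at the bar: 3 N open, 8 N near level, 10 to 15 N past the pawl. Over a stack taller than 120 mm it cannot latch.
- clamp_hinge (a point): Centre of the arm's hinge, 125 mm behind the stack axis and 160 mm above the bench; the hinge axis is the mill's y.
- bar_mid (a point): Middle of the steel cross bar at the free end of the arm, 195 mm from the hinge: round, 12 mm thick, along the mill's y, free over 84 mm between the arm's side plates; the handle for pulling the arm down. Latched, it is 160 mm above the bench and 70 mm in front of the stack axis; open, 345 mm high.
- latch (a joint): Angle of the sprung steel pawl on the latch post (rad): 0 at rest and when hooked over the right end of the cross bar; about 0.12 while the bar pushes it aside. It returns by itself.
- foot: Round rubber pressure foot, 40 mm across, under the arm, on the stack axis when the arm is down; origin at the centre of its underside. With the arm latched and the screw raised, the underside is 127 mm above the platform; the screw lowers it by at most 12 mm, to 115 mm. So only a 120 mm stack can be clamped.
- spindle (a joint): Turn of the clamping screw (rad): 0 = fully raised (start), grows clockwise seen from above, end stop 3.77; 20 mm a turn. It stays where it is left. The foot meets a 120 mm stack at about 2.3; the clutch slips at about 2.8 to 3.1.
- knob (a joint): Slip of the wing knob on its torque clutch, relative to the screw (rad, clockwise positive): 0 at the start; stays under 0.05 while knob and screw turn together. At the clutch's limit of 0.24 N m the knob slips, the screw stands still and this grows. It also slips at the screw's end stop.
- knob_grip (a point): Middle of the black wing of the knob, on the stack axis when the arm is down (then 204 mm above the bench): a flat bar 64 mm long (this point's x), 14 mm thick (y), 28 mm high (z). It turns with the knob; pinched across the 14 mm it can be turned about 1.3 rad a grasp.
- jar_40: Closed steel grinding jar, an upright cylinder 60 mm across and 40 mm high, flat top with a thin ring on it, dark band near the foot and a black seal line under the lid; 350 g or up to a third more or less. Origin: centre of its underside. One or two of the three jars are out; absent ones read None.
- jar_50: Closed steel grinding jar, an upright cylinder 60 mm across and 50 mm high, flat top with a thin ring on it, dark band near the foot and a black seal line under the lid; 430 g or up to a third more or less. Origin: centre of its underside. One or two of the three jars are out; absent ones read None.
- jar_60: Closed steel grinding jar, an upright cylinder 60 mm across and 60 mm high, flat top with a thin ring on it, dark band near the foot and a black seal line under the lid; 500 g or up to a third more or less. Origin: centre of its underside. One or two of the three jars are out; absent ones read None.
- disc_10: Plain aluminium spacer disc 60 mm across and 10 mm thick, with a dark centre mark on its flat top, about 120 g. Origin: centre of its underside. Both faces alike; either may be up (then the origin is on top). Always present, lying flat on the bench.
- disc_20: Plain aluminium spacer disc 60 mm across and 20 mm thick, with a dark centre mark on its flat top, about 200 g. Origin: centre of its underside. Both faces alike; either may be up (then the origin is on top). Always present, lying flat on the bench.
- disc_30: Plain aluminium spacer disc 60 mm across and 30 mm thick, with a dark centre mark on its flat top, about 280 g. Origin: centre of its underside. Both faces alike; either may be up (then the origin is on top). Always present, lying flat on the bench.
- disc_40: Plain aluminium spacer disc 60 mm across and 40 mm thick, with a dark centre mark on its flat top, about 360 g. Origin: centre of its underside. Both faces alike; either may be up (then the origin is on top). Always present, lying flat on the bench.
- amber_a: Brown glass jar with a black cap, 54 mm across, 85 mm high; origin on its underside. Not part of the job: leave it where it is.
- amber_b: Brown glass jar with a black cap, 54 mm across, 85 mm high; origin on its underside. Not part of the job: leave it where it is.
- sample: Small clear bottle with a white cap, 44 mm across, 75 mm high; origin on its underside. Not part of the job: leave it where it is.
- beaker: Glass beaker, 76 mm across, 90 mm high; origin on its underside. Not part of the job: leave it where it is.
- dish: White porcelain dish, 90 mm across, 35 mm high; origin on its underside. Not part of the job: leave it where it is.
- scoop: Steel spatula with a black handle, 170 mm long, lying flat; origin on its underside. Not part of the job: leave it where it is.
Things that resemble listed ones, but are neither listed nor needed, are in the scene too. Leave any turquoise or yellow look-alike of the disc_40 alone.

How it is judged:
On the way, in this order (a step that is already met when the one before it is completed fails the run):
1. every jar that is out stands upright and centred on the platform's axis (horizontal distance between each of jar_40, jar_50, jar_60 and platform below 0.01 m and angle between each of jar_40, jar_50, jar_60's own z axis and vertical below 0.06 rad and height (world z) of each of jar_40, jar_50, jar_60 above 0.011 m), for 0.2 s.
2. the clamp arm is down and the pawl is hooked over it, with the jars still in place (all of step 1 and value of joint clamp_arm below 0.03 rad and value of joint latch below 0.05 rad), for 0.3 s.
3. the knob's clutch has slipped with the foot tight on a jar's lid (all of step 2 and (contact force between foot and jar_40 above 18 N or contact force between foot and jar_50 above 18 N or contact force between foot and jar_60 above 18 N) and value of joint knob above 0.12 rad), for 0.2 s.
At the end, for the whole second after the job is handed in: Jars upright in the stack within 10 mm of the platform axis; each disc flat in the stack likewise, or over 80 mm off; arm latched (under 0.03 rad, pawl under 0.05); foot presses on a jar with over 18 N; clutch slipped 0.12 to 1.8 rad (all of step 3 and ((horizontal distance between disc_10 and platform below 0.01 m and angle between the z axis of disc_10 and the z axis of platform, either way round below 0.06 rad) or horizontal distance between disc_10 and platform above 0.08 m) and ((horizontal distance between disc_20 and platform below 0.01 m and angle between the z axis of disc_20 and the z axis of platform, either way round below 0.06 rad) or horizontal distance between disc_20 and platform above 0.08 m) and ((horizontal distance between disc_30 and platform below 0.01 m and angle between the z axis of disc_30 and the z axis of platform, either way round below 0.06 rad) or horizontal distance between disc_30 and platform above 0.08 m) and ((horizontal distance between disc_40 and platform below 0.01 m and angle between the z axis of disc_40 and the z axis of platform, either way round below 0.06 rad) or horizontal distance between disc_40 and platform above 0.08 m) and value of joint knob below 1.8 rad); the robot touches nothing.
It fails at once if the clutch is ground round by more than about a quarter turn (value of joint knob above 1.8 rad).
It fails at once if another thing on the bench is pushed by more than 30 mm or knocked over (distance of any of amber_a, amber_b, sample, beaker, dish, scoop from where it was at the start of the episode above 0.03 m or angle between any of amber_a, amber_b, sample, beaker, dish's own z axis and vertical above 0.5 rad).
Of jar_40, jar_50, jar_60 only 1 to 2 are there at a start; the rules pass over those that are not, and their reading is None.
At some moment in a run one of disc_10, disc_20, disc_30, disc_40 may be knocked a few centimetres aside while the robot is not near it.
It also fails if it takes over 210 s, if anything falls off the work surface, if the arm or the gripper's body presses on something with over 40 N, if the wrist force passes 120 N, or if a joint passes its speed limit or range.

## Working session

There is one attempt and no reset: what is moved stays moved. The work goes in short steps, each a Python script; the robot and the scene stay as the last script left them, time stands still between calls to the robot, and variables do not carry over. Pictures are saved under pics/ and viewed, at most 14 in all, crops included, and the job is handed in when it is done.

```bash
mkdir -p pics; ls; python3 - <<'E'
from station import *
import cv2
for n in("scene","top"):
    c=read_camera(n); cv2.imwrite(f"pics/{n}0.png",c["img"]); print(n,c["K"].tolist(),c["R"].round(4).tolist(),c["t"].round(4).tolist())
s=state(); print(s["time_s"],s["eef_pos"],s["ee_rot"],s["opening"])
E
```

```text
pics
scene [[473.8841202349975, 0.0, 276.90464108765457], [0.0, 473.8841202349975, 210.91406403167863], [0.0, 0.0, 1.0]] [[-0.8959, 0.4443, -0.0051], [0.3003, 0.597, -0.7439], [-0.3274, -0.668, -0.6682]] [0.4231, -0.0314, 1.5937]
top [[524.739340475873, 0.0, 284.811990934861], [0.0, 524.739340475873, 208.396580851167], [0.0, 0.0, 1.0]] [[0.0118, -0.9999, 0.0032], [-0.9825, -0.0122, -0.1859], [0.186, -0.001, -0.9826]] [-0.0141, 0.4898, 1.5055]
0.1 [ 0.25638941 -0.59683239  0.22176946] [ 9.79489546e-01  2.01493716e-01 -1.94243482e-04 -6.89253134e-04] 0.08692029116713428
```

View pics/top0.png

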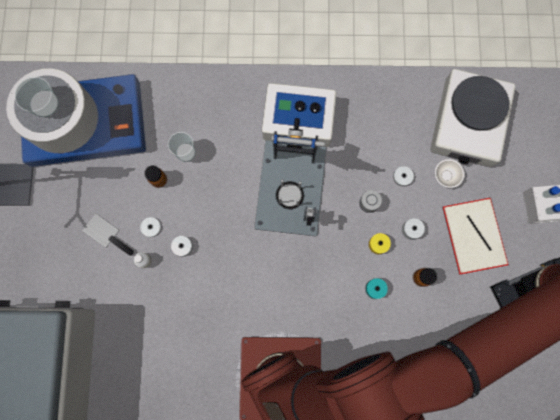

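View pics/scene0.png

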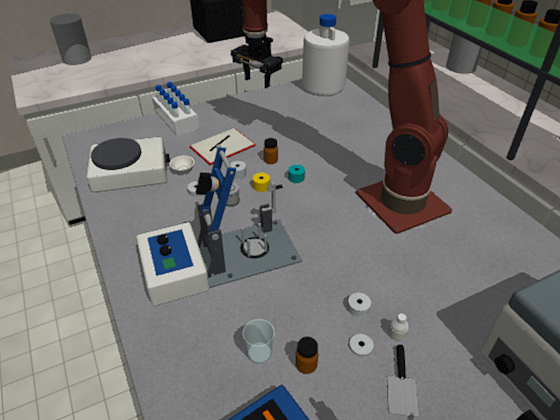

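The top view shows four plain discs at (404,176), (414,228), (150,227) and (181,246). There is one jar at (372,201), the turquoise and yellow look-alikes are at (377,289) and (380,243), and the mill axis is at about (290,195). Next I enlarge both views to tell the thicknesses and the jar height.

```bash
python3 - <<'E'
import cv2,numpy as np
t=cv2.imread("pics/top0.png");s=cv2.imread("pics/scene0.png")
f=lambda im,x,y,w,h,W,H:cv2.resize(im[y:y+h,x:x+w],(W,H),interpolation=cv2.INTER_CUBIC)
a=np.vstack([f(s,180,140,100,75,400,300),f(s,330,275,100,75,400,300)])
b=np.vstack([f(t,350,155,100,75,400,300),f(t,120,200,100,75,400,300)])
cv2.imwrite("pics/crop1.png",np.hstack([a,b]))
c=np.hstack([f(t,250,80,100,150,400,600),f(s,190,140,100,150,400,600)])
cv2.imwrite("pics/crop2.png",c)
E
```

```text
(no output)
```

View pics/crop1.png

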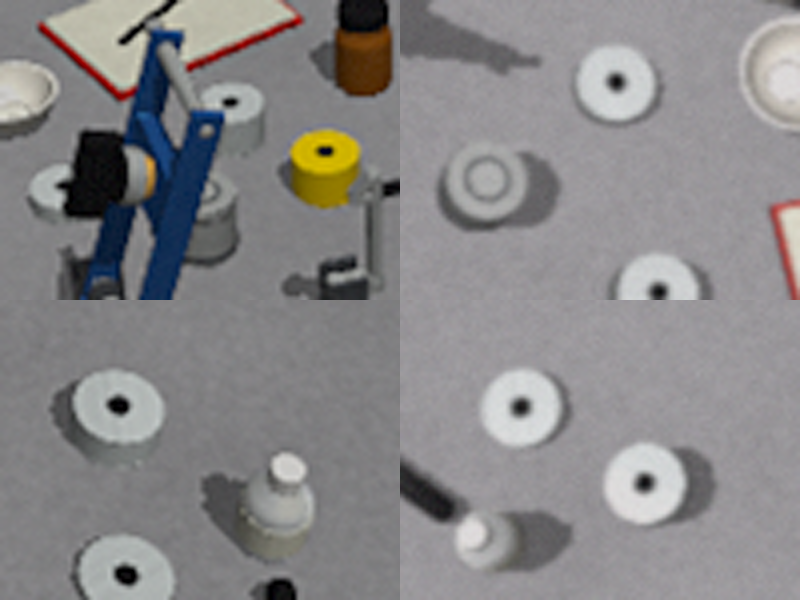

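View pics/crop2.png

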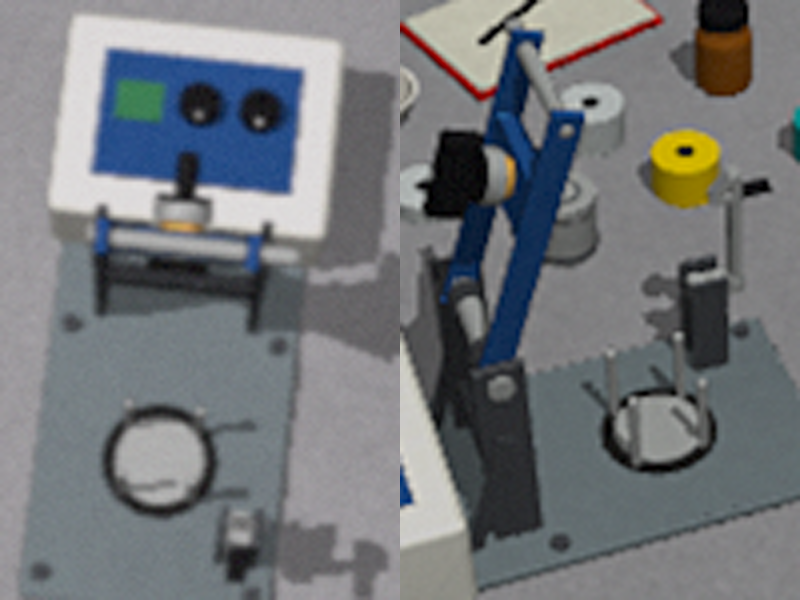

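One jar is out, seen at top (372,200) and scene (220,205) behind the arm. The turquoise and yellow ones are coloured and excluded, and the plain discs have dark centre marks. Now I triangulate.

```bash
cat > h.py <<'E'
import numpy as np,cv2
from station import *
def ray(c,p):
    d=c["R"].T@np.linalg.inv(c["K"])@np.array([p[0],p[1],1.]);return -c["R"].T@c["t"],d
def onz(c,p,z):
    o,d=ray(c,p);return o+d*(z-o[2])/d[2]
def proj(c,X):
    v=c["K"]@(c["R"]@np.asarray(X)+c["t"]);return v[:2]/v[2]
def tri(c1,p1,c2,p2):
    o,d=ray(c1,p1);q,e=ray(c2,p2);s=np.linalg.lstsq(np.c_[d,-e],q-o,rcond=None)[0]
    a,b=o+d*s[0],q+e*s[1];return (a+b)/2,np.linalg.norm(a-b)
def mark(c,p,r=4):
    "dark centroid near p"
    g=cv2.cvtColor(c["img"],6).astype(float);x,y=np.round(p).astype(int);w=g[y-r:y+r+1,x-r:x+r+1]
    w=np.clip(120-w,0,None);Y,X=np.mgrid[y-r:y+r+1,x-r:x+r+1];return np.array([(w*X).sum(),(w*Y).sum()])/w.sum()
E
python3 - <<'E'
from h import *
t=read_camera("top");s=read_camera("scene")
M={'A':[(404,175.5),(195,186.5)],'B':[(414.1,227.4),(237,165)],'C':[(149.6,226.4),(361.2,343.4)],'D':[(181,245.6),(359.4,301)]}
for k,(a,b) in M.items():
    a=mark(t,a,3); b=mark(s,b,2) if k!='A' else b
    X,e=tri(t,a,s,b);print(k,a.round(2),np.round(b,2),X.round(4),round(e,4))
    print("   scene mark expected for h:",[(h,proj(s,onz(t,a,h)).round(1).tolist()) for h in(.01,.02,.03,.04)])
print("plat",onz(t,(289.6,194.6),.015),onz(s,(254.6,247.1),.015))
h=[onz(t,np.array(p)/4+[249.6,79.6],.01) for p in[(73,322),(278,345),(40,572),(252,592)]]
print(np.round(h,4).tolist())
for a,b in((2,0),(3,1)): d=h[b]-h[a];print("yaw",np.arctan2(d[1],d[0]))
d=h[0]-h[1];print(np.arctan2(-d[0],d[1]));d=h[2]-h[3];print(np.arctan2(-d[0],d[1]))
for H in(.04,.05,.06):
    X=onz(t,(371.6,199.6),H);print("jar",H,X.round(4),proj(s,X),proj(s,X-[0,0,H]))
    # scene silhouettes: right edge
    th=np.linspace(0,2*np.pi,60);
    top=np.array([proj(s,X+.03*np.array([np.cos(a),np.sin(a),0])) for a in th]);bot=np.array([proj(s,X+[.03*np.cos(a),.03*np.sin(a),-H]) for a in th])
    print("   xmax",top[:,0].max(),bot[:,0].max(),"top ymin",top[:,1].min(),"bottom ymax",bot[:,1].max())
# overlay
im=cv2.resize(s["img"][130:230,170:270],(600,600),interpolation=2)
for H,c in((.04,(0,0,255)),(.05,(0,255,0)),(.06,(255,0,0))):
    X=onz(t,(371.6,199.6),H)
    for z in(0,-H):
        p=np.array([(proj(s,X+[.03*np.cos(a),.03*np.sin(a),z])-[170,130])*6+3 for a in np.linspace(0,6.28,60)]).astype(int);cv2.polylines(im,[p],True,c,1)
cv2.imwrite("pics/jar.png",im)
E
```

```text
A [403.64 175.03] [195.  186.5] [ 0.6035 -0.3695  0.0177] 0.0003
   scene mark expected for h: [(0.01, [194.6, 188.1]), (0.02, [195.2, 186.0]), (0.03, [195.8, 183.9]), (0.04, [196.4, 181.8])]
B [414.24 227.59] [237.13 165.17] [ 0.4374 -0.3901  0.0401] 0.0019
   scene mark expected for h: [(0.01, [235.1, 171.1]), (0.02, [235.6, 169.1]), (0.03, [236.1, 167.1]), (0.04, [236.6, 165.1])]
C [149.78 226.32] [361.09 343.29] [0.4363 0.3973 0.0102] 0.0015
   scene mark expected for h: [(0.01, [360.5, 343.3]), (0.02, [360.8, 340.0]), (0.03, [361.2, 336.6]), (0.04, [361.6, 333.3])]
D [180.7  245.28] [359.19 300.91] [0.3781 0.2977 0.03  ] 0.0014
   scene mark expected for h: [(0.01, [357.9, 306.8]), (0.02, [358.3, 303.8]), (0.03, [358.6, 300.8]), (0.04, [359.0, 297.8])]
plat [ 0.53857648 -0.02221352  0.015     ] [ 0.53797908 -0.01769234  0.015     ]
[[0.6475, 0.0458, 0.01], [0.6312, -0.112, 0.01], [0.4523, 0.0672, 0.01], [0.4391, -0.0924, 0.01]]
yaw -0.1090374067706131
yaw -0.10174069418520136
-0.10294576131906634
-0.082883980308139
jar 0.04 [ 0.521  -0.2664  0.04  ] [228.08634248 191.71027749] [228.96209138 200.83823787]
   xmax 237.1281691448364 237.8521381859089 top ymin 186.0294602487935 bottom ymax 206.70838862086197
jar 0.05 [ 0.5189 -0.2647  0.05  ] [228.64220718 189.49022329] [229.72559841 200.94972151]
   xmax 237.7244772824381 238.6172602423389 top ymin 183.81508769560426 bottom ymax 206.8231204852804
jar 0.06 [ 0.5168 -0.263   0.06  ] [229.20315427 187.24987068] [230.48953491 201.06126785]
   xmax 238.32623112748004 239.38281217486565 top ymin 181.58075423685457 bottom ymax 206.9379177968468
```

View pics/jar.png

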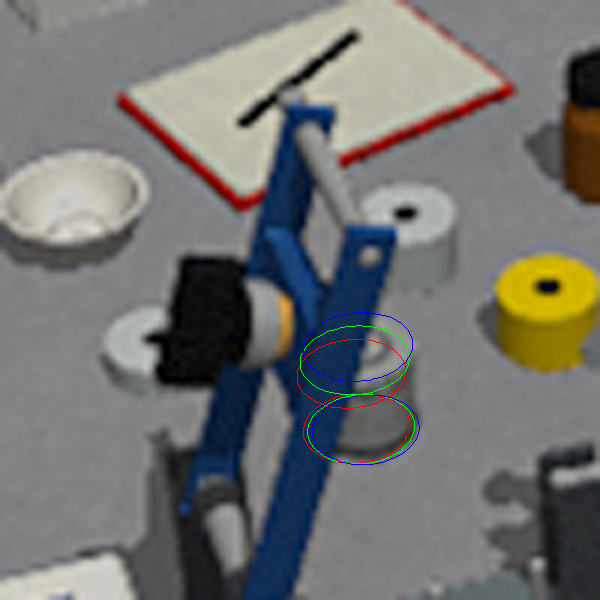

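The overlay shows the discs as A=20 at top (404,176), B=40 at (414,228), C=10 at (150,227) and D=30 at (181,246). The jar's ring at crop (376,345) fits the 60 mm outline best. I'll confirm the height by touching the lid, and check IK for the bar pull at the same time.

```bash
cat >> h.py <<'E'
P=np.array([.5383,-.0208]);YAW=-.102
mx=np.array([np.cos(YAW),np.sin(YAW)]);my=np.array([-mx[1],mx[0]])
def mill(x,y): return P+x*mx+y*my
def down(psi=YAW): return [np.cos(psi/2),np.sin(psi/2),0,0]
def st(m=""):
    s=state();print(m,round(s["time_s"],1),s["eef_pos"].round(4),"F",np.round(s["contact_force"],1),"op",round(s["opening"],4),"g",round(s["grasp_force"],1));return s
from scipy.spatial.transform import Rotation as Ro
def tilt(a,flip=0):
    "tool closing along mill x, tool z tilted forward by a"
    z=np.r_[np.sin(a)*mx,-np.cos(a)];x=np.r_[my,0]*(-1 if flip else 1);y=np.cross(z,x)
    return Ro.from_matrix(np.c_[x,y,z]).as_quat()
def bar(th,r=.195):
    p=mill(.125-r*np.cos(th),0);return np.r_[p,.160+r*np.sin(th)]
E
python3 - <<'E'
from h import *
for a in(0,.3,.5,.7):
  for f in(0,1):
    r=[]
    for th in(1.25,.9,.5,.2,-.03):
        q=tilt(a,f);z=Ro.from_quat(q).as_matrix()[:,2];j=inverse_kinematics(list(bar(th)+z*.012),list(q));r.append(None if j is None else np.round(j,2).tolist())
    print(a,f,[x if x is None else (x[5],x[6]) for x in r])
for psi in(YAW,YAW+np.pi):
    for p in(P,(.437,-.39),(.6035,-.3695),(.518,-.264)):print(round(psi,2),np.round(inverse_kinematics([*p,.02],down(psi)),2))
t=read_camera("top");print("jarpix ok")
move_ptp([.518,-.264,.16],down());gripper_to(0.0);st()
print(servo_line([.518,-.264,.075],vel=.2));h=servo_line([.518,-.264,.03],vel=.03,f_stop=4);st(h)
servo_line([.518,-.264,.16],vel=.3);gripper_to(.087)
E
```

```text
0 0 [(1.55, -0.23), (1.46, -0.2), (1.33, -0.17), (1.22, -0.17), (1.12, -0.2)]
0 1 [None, None, None, None, None]
0.3 0 [(1.19, -0.17), (1.12, -0.1), (1.01, -0.05), (0.9, -0.05), (0.8, -0.08)]
0.3 1 [None, None, None, (0.99, 2.61), (0.9, 2.57)]
0.5 0 [(0.94, -0.17), (0.89, -0.0), (0.8, 0.04), (0.68, -0.16), (0.57, 0.05)]
0.5 1 [(1.06, 2.61), None, None, None, (0.63, 2.59)]
0.7 0 [(0.67, -0.04), (0.67, -0.33), None, None, None]
0.7 1 [(0.76, 2.62), None, None, None, None]
-0.1 [ 0.35  0.35 -0.46  1.93  0.19  0.91 -1.87]
-0.1 [ 0.68  0.39 -0.04  1.83  0.02  0.92 -1.03]
-0.1 [ 0.54  0.6  -0.07  1.5   0.05  1.04 -1.22]
-0.1 [ 0.52  0.39 -0.15  1.84  0.07  0.92 -1.34]
3.04 [ 0.52  0.39 -0.65  1.92  0.29  0.93  1.19]
3.04 [ 1.02  0.43 -0.44  1.81  0.22  0.95  1.95]
3.04 [ 0.82  0.65 -0.47  1.48  0.32  1.08  1.75]
3.04 [ 0.8   0.43 -0.49  1.82  0.25  0.95  1.67]
jarpix ok
 3.4 [ 0.518 -0.264  0.16 ] F [ 0.7 -0.1  0.2] op 0.0006 g 0.0
False
True 4.6 [ 0.5182 -0.2641  0.0605] F [-2.3  0.9  7.9] op 0.0005 g 3.7
```

The jar top is at 60.5 mm, so it is jar_60 and the stack is 40 + 20 + jar. Next I pick disc_40 and lower it onto the platform.

```bash
cat >> h.py <<'E'
def find(p,H):
    "re-find disc mark near last known xy (top camera)"
    t=read_camera("top");px=proj(t,[*p,H]);g=cv2.cvtColor(t["img"],6)
    x,y=px.round().astype(int);w=g[y-16:y+17,x-16:x+17]
    m=mark(t,px,4);X=onz(t,m,H)[:2];print("mark",px.round(1),m.round(1),"min",g[y-3:y+4,x-3:x+4].min(),"median",np.median(w[10:23,10:23]),X.round(4));return X
def pick(p,zt,F=40):
    move_ptp([*p,.15],down());servo_line([*p,zt],vel=.15);st("pre");gripper_to(.04,F);st("grip")
    servo_line([*p,.27],vel=.25);return st("up")
E
python3 - <<'E'
from h import *
t=read_camera("top");s=read_camera("scene")
for c,px in((t,(290,195)),(s,(255,247))):
    hsv=cv2.cvtColor(c["img"],40);g=cv2.cvtColor(c["img"],6)
    x,y=px;m=np.zeros_like(g);cv2.circle(m,px,19,255,-1)
    b=((g<60)&(m>0)).astype(np.uint8)   # dark ring
    ys,xs=np.nonzero(b);e=cv2.fitEllipse(cv2.convexHull(np.c_[xs,ys].astype(np.int32)));print(e,len(xs),onz(c,e[0],.011).round(4))
X=find((.4374,-.3901),.04)
X=.5*X+.5*np.array([.4374,-.3901]) if np.linalg.norm(X-[.4374,-.3901])<.006 else X
pick(X,.012)
E
```

```text
((289.58905029296875, 194.99407958984375), (26.280241012573242, 27.097091674804688), 113.19981384277344) 99 [ 0.5382 -0.0222  0.011 ]
((254.5496826171875, 243.4833526611328), (28.498342514038086, 31.894941329956055), 70.84065246582031) 139 [ 0.5304 -0.0351  0.011 ]
mark [414.1 227.9] [412.2 227.6] min 38 median 67.0 [ 0.4379 -0.3847]
pre 8.5 [ 0.4384 -0.3877  0.0129] F [ 0.2  0.4 -0.2] op 0.0871 g 0.0
grip 9.1 [ 0.4378 -0.3879  0.0123] F [-0.3 -1.9  2.7] op 0.0594 g 40.0
up 10.3 [ 0.4371 -0.3868  0.2682] F [ 0.1  0.7 -2.9] op 0.0595 g 40.0
```

```bash
cat >> h.py <<'E'
def place(zt,hi=.27,p=None):
    "lower to zt+1mm over platform, feeling; returns True if reached"
    p=P if p is None else p
    move_ptp([*p,hi],down());st("over");servo_line([*p,max(zt+.03,.1)],vel=.2)
    h=servo_line([*p,zt-.002],vel=.05,f_stop=8);s=st(f"down hit={h} want {zt:.4f}");return s["eef_pos"][2]<zt+.004
E
python3 - <<'E'
from h import *
move_ptp([.45,-.25,.27],down())
ok=place(.0273)
if ok:
    gripper_to(.087);st("open");servo_line([*P,.27],vel=.25)
else:
    s=read_camera("scene");cv2.imwrite("pics/place40.png",cv2.resize(s["img"][140:290,160:360],(800,600)))
print(ok)
E
```

```text
over 11.8 [ 0.5383 -0.0228  0.2696] F [-1.2 -0.9 -3.8] op 0.0593 g 40.0
down hit=True want 0.0273 14.2 [ 0.5381 -0.0208  0.0273] F [-0.4  0.9  5.9] op 0.0594 g 40.0
open 15.0 [ 0.5367 -0.0208  0.0259] F [ 0.1  0.2 -0.1] op 0.087 g 0.0
True
```

Disc_40 is seated at exactly the expected height. Next is disc_20, after re-finding it with the arm out of the view.

```bash
python3 - <<'E'
from h import *
move_ptp([.45,-.2,.27],down())
t=read_camera("top");cv2.imwrite("pics/t2.png",t["img"][60:320,120:480])
find((.6035,-.3695),.02); print("plat disc");find((.5383,-.0208),.055)
E
```

```text
mark [403.8 174.8] [404.4 175.3] min 47 median 83.0 [ 0.6019 -0.3713]
plat disc
mark [289.3 191.8] [289.6 191.8] min 26 median 226.0 [ 0.5384 -0.0216]
```

View pics/t2.png

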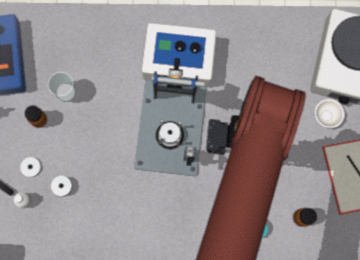

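The top view shows disc_40 centred between the pins at crop (169,131). The arm hides disc_20, so I move it left and look again.

```bash
python3 - <<'E'
from h import *
move_ptp([.43,.15,.3],down())
X=find((.6035,-.3695),.02);t=read_camera("top");g=cv2.cvtColor(t["img"],6);print(g[165:186:3,394:415:3])
a=np.array([.603,-.3695])
if np.linalg.norm(X-a)<.006 and g[170,397]>150:
    move_ptp([.45,-.2,.3],down());pick((X+a)/2,.006)
E
```

```text
mark [403.8 174.8] [403.7 175. ] min 23 median 227.0 [ 0.6028 -0.3691]
[[176 173 175 181 175 178 172]
 [172 205 228 226 226 211 174]
 [167 226 228 226 227 226 183]
 [196 227 225  60 179 226 223]
 [181 228 228 130 203 228 223]
 [143 224 226 230 227 227 176]
 [168 139 217 232 228 182 126]]
pre 22.0 [ 0.6036 -0.3697  0.0073] F [0.6 0.5 0.9] op 0.087 g 0.0
grip 22.6 [ 0.6029 -0.3693  0.0062] F [-0.5  1.   1.4] op 0.059 g 40.0
up 23.8 [ 0.6023 -0.369   0.2681] F [ 0.3  1.2 -2.8] op 0.0593 g 40.0
```

```bash
python3 - <<'E'
from h import *
move_ptp([.45,-.25,.27],down())
ok=place(.0612);print(ok)
if ok:
    gripper_to(.087);servo_line([*P,.27],vel=.25);move_ptp([.45,-.2,.28],down());move_ptp([.43,.15,.3],down())
    find((.5383,-.0208),.075)
    t=read_camera("top");s=read_camera("scene")
    f=lambda im,x,y:cv2.resize(im[y:y+75,x:x+100],(400,300),interpolation=2)
    cv2.imwrite("pics/c3.png",np.hstack([f(t["img"],250,150),f(t["img"],330,160),]));
    E=onz(t,(371.6,199.6),.06);print(E)
E
```

```text
over 25.6 [ 0.5384 -0.0228  0.2696] F [ 0.  -0.1 -3.7] op 0.059 g 40.0
down hit=True want 0.0612 27.3 [ 0.5376 -0.0209  0.061 ] F [-1.2 -0.6  4.2] op 0.0592 g 40.0
True
mark [289.4 190.3] [289.6 190.8] min 29 median 229.0 [ 0.5371 -0.0216]
[ 0.51679133 -0.26301765  0.06      ]
```

View pics/c3.png

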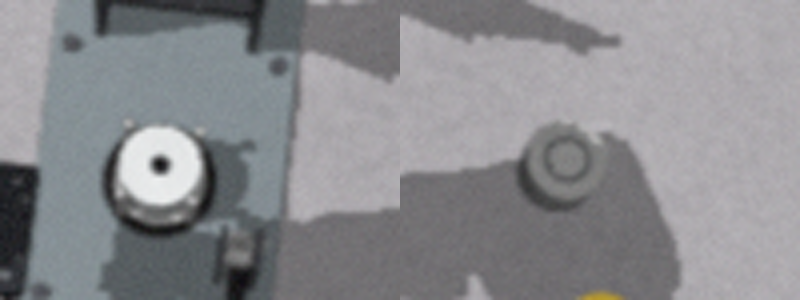

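The stack top is centred at crop (160,165) and the jar is unmoved at top (371.4,199.1). Now I pick the jar and place it.

```bash
python3 - <<'E'
from h import *
move_ptp([.45,-.2,.3],down())
p=(.5175,-.263);s=None
pick(p,.026,50)
z0=.026
s=state()
if s["opening"]>.055:
    ok=place(z0+.0755,.30);print(ok)
    if ok:
        gripper_to(.087);st();servo_line([*P,.27],vel=.25);move_ptp([.45,-.2,.28],down());move_ptp([.43,.15,.3],down())
        t=read_camera("top");s=read_camera("scene")
        print(proj(t,[.5375,-.021,.135]),proj(s,[.5375,-.021,.135]))
        f=lambda im,x,y:cv2.resize(im[y:y+75,x:x+100],(400,300),interpolation=2)
        cv2.imwrite("pics/c4.png",np.hstack([f(t["img"],240,150),f(s["img"],205,190)]))
E
```

```text
pre 34.4 [ 0.5183 -0.2633  0.0272] F [-0.3  0.1  0.3] op 0.0866 g 0.0
grip 35.0 [ 0.5177 -0.2628  0.0262] F [0.4 2.1 3.7] op 0.059 g 50.0
up 36.1 [ 0.5166 -0.2628  0.268 ] F [ 0.  -0.1 -6.2] op 0.0592 g 50.0
over 37.1 [ 0.5381 -0.0216  0.2993] F [ 0.1 -0.6 -6. ] op 0.0592 g 50.0
down hit=True want 0.1015 38.7 [ 0.5377 -0.021   0.101 ] F [-0.9 -0.7  5. ] op 0.0593 g 50.0
True
 39.5 [ 0.5365 -0.021   0.1   ] F [ 0.8 -0.  -0.8] op 0.087 g 0.0
[289.68394003 185.9155665 ] [252.72108318 216.91645308]
```

View pics/c4.png

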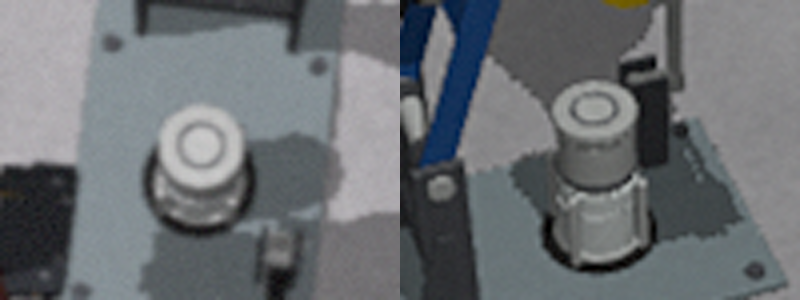

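The jar's ring is at top (290.1,185.9) against the predicted (289.7,185.9), and upright in the scene view. Now the bar: I check its projected position, then approach.

```bash
python3 - <<'E'
from h import *
t=read_camera("top");s=read_camera("scene");B=bar(1.25);print(B,proj(t,B),"meas (294,140.4)",proj(s,B),"meas (225,160)")
q=list(tilt(.45));z=Ro.from_quat(q).as_matrix()[:,2]
move_ptp(list(B-z*.07+[-.12,0,.03]),q);st()
gripper_to(.05)
servo_line(list(B-z*.06),vel=.2);h=servo_line(list(B+z*.008),vel=.08,f_stop=5);st(h)
t=read_camera("top");s=read_camera("scene")
cv2.imwrite("pics/c5.png",np.hstack([cv2.resize(i["img"][y:y+150,x:x+100],(400,600),interpolation=2) for i,x,y in((t,240,90),(s,180,90))]))
E
```

```text
[ 0.60148204 -0.02726701  0.345052  ] [293.58247464 140.69175432] meas (294,140.4) [225.03394314 161.38176051] meas (225,160)Traceback (most recent call last):
  File "<stdin>", line 4, in <module>
station.MotionError: the arm cannot take that pose within its joint ranges
```

```bash
python3 - <<'E'
from h import *
B=bar(1.25)
for a in(.3,.4,.45,.5):
    q=list(tilt(a));z=Ro.from_quat(q).as_matrix()[:,2]
    print(a,[None if j is None else np.round(j,2).tolist() for j in [inverse_kinematics(list(p),q) for p in(B-z*.07+[-.12,0,.03],B-z*.07+[-.08,0,0],B-z*.06,B+z*.008)]])
E
```

```text
0.3 [[0.41, -0.31, -0.35, 1.69, -0.09, 1.44, -0.04], [0.47, -0.23, -0.43, 1.69, -0.08, 1.36, -0.06], [0.58, -0.04, -0.61, 1.56, 0.02, 1.32, -0.14], [0.61, 0.01, -0.66, 1.64, 0.06, 1.19, -0.17]]
0.4 [None, [0.4, -0.32, -0.35, 1.79, -0.09, 1.25, -0.05], [0.53, -0.14, -0.53, 1.67, -0.03, 1.2, -0.1], [0.58, -0.07, -0.61, 1.73, 0.01, 1.07, -0.14]]
0.45 [None, [0.36, -0.36, -0.32, 1.84, -0.09, 1.2, -0.06], [0.5, -0.18, -0.49, 1.72, -0.04, 1.13, -0.09], [0.56, -0.11, -0.57, 1.78, -0.0, 1.0, -0.13]]
0.5 [None, None, [0.46, -0.23, -0.44, 1.78, -0.05, 1.07, -0.09], [0.53, -0.14, -0.54, 1.83, -0.02, 0.94, -0.12]]
```

```bash
python3 - <<'E'
from h import *
B=bar(1.25)
q=list(tilt(.4));z=Ro.from_quat(q).as_matrix()[:,2]
move_ptp([.43,.12,.36],list(tilt(.0)));move_ptp(list(B-z*.07+[-.08,0,0]),q);st()
gripper_to(.05)
servo_line(list(B-z*.06),vel=.2);h=servo_line(list(B+z*.008),vel=.08,f_stop=5);st(h)
t=read_camera("top");s=read_camera("scene")
cv2.imwrite("pics/c5.png",np.hstack([cv2.resize(i["img"][y:y+150,x:x+100],(400,600),interpolation=2) for i,x,y in((t,240,90),(s,180,90))]))
E
```

```text
44.8 [ 0.4941 -0.024   0.4094] F [-0.1  0.5  0.3] op 0.0868 g 0.0
False 47.2 [ 0.6048 -0.0275  0.3383] F [0.6 0.6 0.1] op 0.05 g 0.0
```

View pics/c5.png

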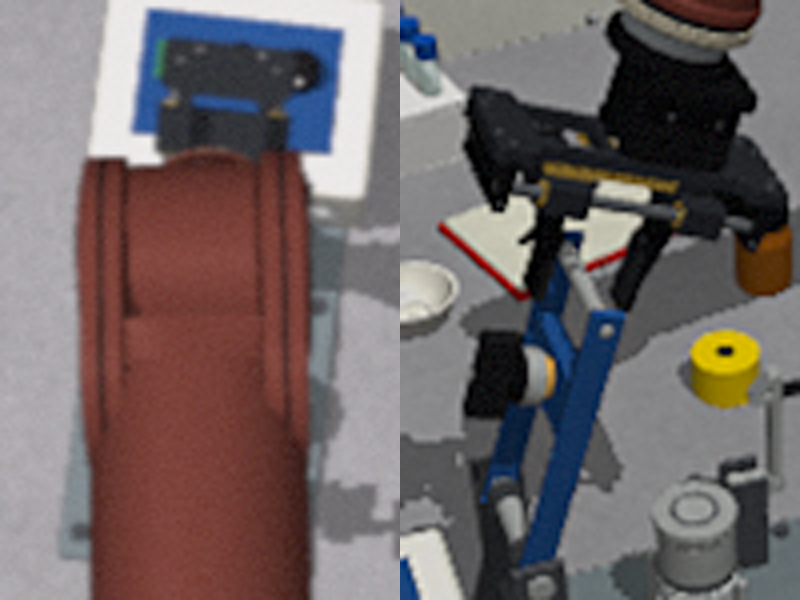

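The scene crop shows the fingers straddling the bar at about (585,260). I grip it and pull along the arc.

```bash
python3 - <<'E'
from h import *
q=list(tilt(.4));z=Ro.from_quat(q).as_matrix()[:,2]
gripper_to(.005,45);s=st("grip")
if s["opening"]>.009:
    off=s["eef_pos"]-bar(1.25)
    k=off@z; print("off",off.round(4))
    for th in list(np.linspace(1.25,.1,13)[1:])+[.04,.0,-.015,-.028]:
        servo_line(list(bar(th)+z*.008),vel=.12 if th>.1 else .04)
        if th<.3 or abs(th-.77)<.05: st(f"{th:.2f}")
    sleep(.3);st("end")
    s=read_camera("scene");cv2.imwrite("pics/c6.png",cv2.resize(s["img"][100:250,160:360],(800,600),interpolation=2))
E
```

```text
grip 48.1 [ 0.603  -0.0274  0.3367] F [-10.5   1.4   2.3] op 0.0106 g 45.0
off [ 0.0015 -0.0001 -0.0084]
0.77 49.6 [ 0.5273 -0.0195  0.289 ] F [4.  1.5 3.6] op 0.0108 g 45.0
0.29 51.2 [ 0.4802 -0.0143  0.2091] F [-1.5  4.7  7.7] op 0.0108 g 45.0
0.20 51.5 [ 0.4756 -0.0139  0.1908] F [-2.2  3.5  6.9] op 0.0107 g 45.0
0.10 52.1 [ 0.4727 -0.0136  0.1725] F [-5.1  5.4  8.6] op 0.0107 g 45.0
0.04 52.5 [ 0.4718 -0.0135  0.1606] F [-4.   5.2  6.1] op 0.0107 g 45.0
0.00 52.9 [ 0.4715 -0.0135  0.1524] F [-1.4  5.6  3. ] op 0.0106 g 45.0
-0.01 53.1 [ 0.4715 -0.0135  0.1494] F [ 0.8  5.4 -0. ] op 0.0105 g 45.0
-0.03 53.4 [ 0.4716 -0.0135  0.1472] F [-4.5  5.4  7.1] op 0.0105 g 45.0
end 53.7 [ 0.4716 -0.0135  0.1473] F [-6.3  6.1  7.3] op 0.0107 g 45.0
```

View pics/c6.png

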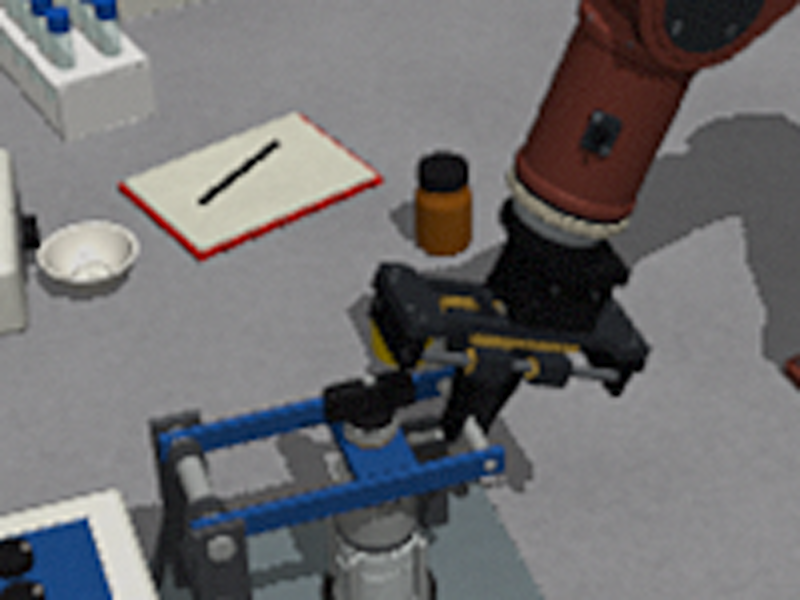

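The arm is down at about -0.027 rad. I ease it up while still gripping, to feel whether the pawl holds it.

```bash
python3 - <<'E'
from h import *
q=list(tilt(.4));z=Ro.from_quat(q).as_matrix()[:,2]
for th in(-.015,0,.008,.014):
    servo_line(list(bar(th)+z*.008),vel=.03,f_stop=25);st(th)
E
```

```text
-0.015 54.0 [ 0.4714 -0.0135  0.1493] F [ 1.5  5.5 -0.2] op 0.0105 g 45.0
0 54.2 [ 0.471  -0.0136  0.1505] F [ 19.4   4.1 -25. ] op 0.0106 g 45.0
0.008 54.5 [ 0.4708 -0.0137  0.1512] F [ 28.5   2.7 -37.1] op 0.0106 g 45.0
0.014 54.7 [ 0.4705 -0.0138  0.1517] F [ 33.2   2.  -42.8] op 0.0111 g 45.0
```

The pawl is holding. I release, retreat and look at the knob.

```bash
python3 - <<'E'
from h import *
q=list(tilt(.4));z=Ro.from_quat(q).as_matrix()[:,2]
servo_line(list(bar(-.012)+z*.008),vel=.03)
gripper_to(.05);st("rel")
p=state()["eef_pos"];servo_line(list(p-z*.10),vel=.2);move_ptp([.43,.18,.33],down());st()
t=read_camera("top");s=read_camera("scene")
K=np.r_[P,.204];print(proj(t,K),proj(s,K),proj(t,bar(0)),proj(s,bar(0)))
for a in(0,np.pi/2): 
    d=.032*(np.cos(a)*mx+np.sin(a)*my);print(a,[proj(t,np.r_[P+e*d,.218]).round(1).tolist() for e in(1,-1)])
cv2.imwrite("pics/c7.png",np.hstack([cv2.resize(i["img"][y:y+75,x:x+50],(400,600),interpolation=2) for i,x,y in((t,265,145),(s,225,175))]))
E
```

```text
rel 56.0 [ 0.4718 -0.014   0.1503] F [-0.3  0.2 -0.2] op 0.0498 g 0.0Traceback (most recent call last):
  File "<stdin>", line 5, in <module>
station.MotionError: the arm cannot follow that straight line within its joint ranges
```

```bash
python3 - <<'E'
from h import *
p=state()["eef_pos"]
h=servo_line(list(p+[0,0,.035]),vel=.1,f_stop=6);st(h)
servo_line(list(p+[0,0,.15]),vel=.2);move_ptp([.43,.18,.33],down());st()
t=read_camera("top");s=read_camera("scene")
K=np.r_[P,.204];print(proj(t,K),proj(s,K),proj(t,bar(0)),proj(s,bar(0)))
for a in(0,np.pi/2): 
    d=.032*(np.cos(a)*mx+np.sin(a)*my);print(a,[proj(t,np.r_[P+e*d,.218]).round(1).tolist() for e in(1,-1)])
cv2.imwrite("pics/c7.png",np.hstack([cv2.resize(i["img"][y:y+75,x:x+50],(400,600),interpolation=2) for i,x,y in((t,265,145),(s,225,175))]))
E
```

```text
False 56.5 [ 0.4717 -0.014   0.1851] F [ 0.3  0.3 -0.1] op 0.0499 g 0.0
 59.0 [0.4299 0.1796 0.3296] F [-0.6 -0.1 -0.1] op 0.0499 g 0.0
[289.92977283 179.74781697] [251.49332351 198.48026681] [286.86539059 208.32046599] [275.61023722 204.59469244]
0 [[291.3, 166.9], [288.6, 190.2]]
1.5707963267948966 [[278.0, 177.1], [302.0, 179.8]]
```

View pics/c7.png

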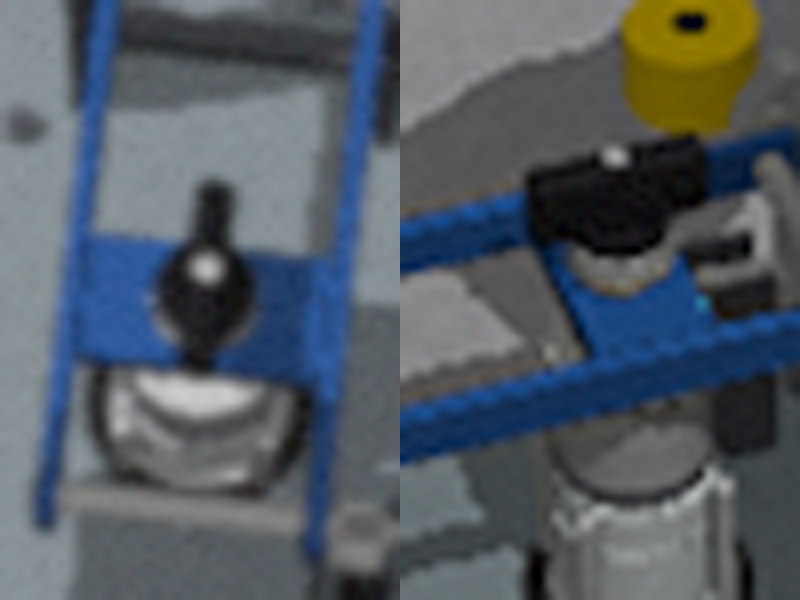

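The arm is latched, with the pawl over the bar at crop (355,540). The wing runs along the mill's x from crop (217,185) to (195,365), centred on the axis. Next I check IK for turning clockwise and start turning.

```bash
cat >> h.py <<'E'
Z0=.193
def kpose(phi,z0=Z0): return [*P,z0-.00318*phi],down(YAW+np.pi-phi)
def turn(a,b,n):
    for f in np.linspace(a,b,n+1)[1:]:
        p,q=kpose(f);servo_line(p,q,vel=.0019)
        s=state();print(f"{f:.2f} t{s['time_s']:.1f} Mz {s['moment'][2]:.3f} F {np.round(s['contact_force'],1)} j7 {s['joints'][6]:.2f} z {s['eef_pos'][2]:.4f}")
E
python3 - <<'E'
from h import *
p,q=kpose(0);move_ptp([*P,.30],q);st()
h=servo_line([*P,.215],vel=.15,f_stop=6);h2=servo_line([*P,Z0],vel=.03,f_stop=5);st((h,h2))
from numpy import linspace
for f in linspace(0,3.6,10):
    j=inverse_kinematics(*kpose(f));print(round(f,1),None if j is None else np.round(j,2))
if not(h or h2):
    gripper_to(.005,55);s=st("grip")
    if .010<s["opening"]<.017: turn(0,.3,2)
E
```

```text
61.8 [ 0.5382 -0.0206  0.3   ] F [-0.4  0.7 -0.3] op 0.0501 g 0.0
(False, False) 63.4 [ 0.5384 -0.0207  0.1931] F [-0.2  0.  -0.8] op 0.05 g 0.0
0.0 [ 0.99  0.35 -1.24  1.73  0.34  1.3   1.15]
0.4 [ 0.94  0.31 -1.15  1.74  0.29  1.29  0.79]
0.8 [ 0.87  0.28 -1.06  1.74  0.25  1.27  0.42]
1.2 [ 0.82  0.26 -0.99  1.74  0.22  1.26  0.05]
1.6 [ 0.76  0.24 -0.92  1.75  0.2   1.25 -0.33]
2.0 [ 0.72  0.22 -0.86  1.75  0.18  1.25 -0.72]
2.4 [ 0.67  0.21 -0.81  1.75  0.16  1.24 -1.11]
2.8 [ 0.63  0.21 -0.76  1.76  0.15  1.24 -1.49]
3.2 [-1.1   0.27  1.23  1.83 -0.27  1.23 -1.51]
3.6 [-1.09  0.27  1.23  1.83 -0.27  1.23 -1.91]
grip 64.1 [ 0.5383 -0.021   0.193 ] F [-0.4 -1.8  0.2] op 0.0138 g 55.0
0.15 t64.4 Mz -0.110 F [-3.3 -1.9  7.1] j7 1.02 z 0.1929
0.30 t64.7 Mz -0.160 F [-4.4 -4.6  9.6] j7 0.88 z 0.1928
```

```bash
python3 - <<'E'
from h import *
for f in(.4,.5):
    turn(f-.1,f,1);s=st();R=Ro.from_quat(s["ee_rot"]).as_matrix();print("yaw turned",YAW+np.pi-np.arctan2(R[1,0],R[0,0]))
s=read_camera("scene");t=read_camera("top")
cv2.imwrite("pics/c8.png",np.hstack([cv2.resize(i["img"][y:y+75,x:x+50],(400,600),interpolation=2) for i,x,y in((t,265,145),(s,225,165))]))
E
```

```text
0.40 t65.0 Mz -0.133 F [-5.6 -4.1 11.6] j7 0.79 z 0.1925
 65.0 [ 0.5382 -0.0217  0.1925] F [-5.6 -4.1 11.6] op 0.0134 g 55.0
yaw turned 0.40048393780133607
0.50 t65.2 Mz -0.099 F [-6.4 -5.2 12.3] j7 0.70 z 0.1922
 65.2 [ 0.5381 -0.0218  0.1922] F [-6.4 -5.2 12.3] op 0.0138 g 55.0
yaw turned 0.5005335600937229
```

View pics/c8.png

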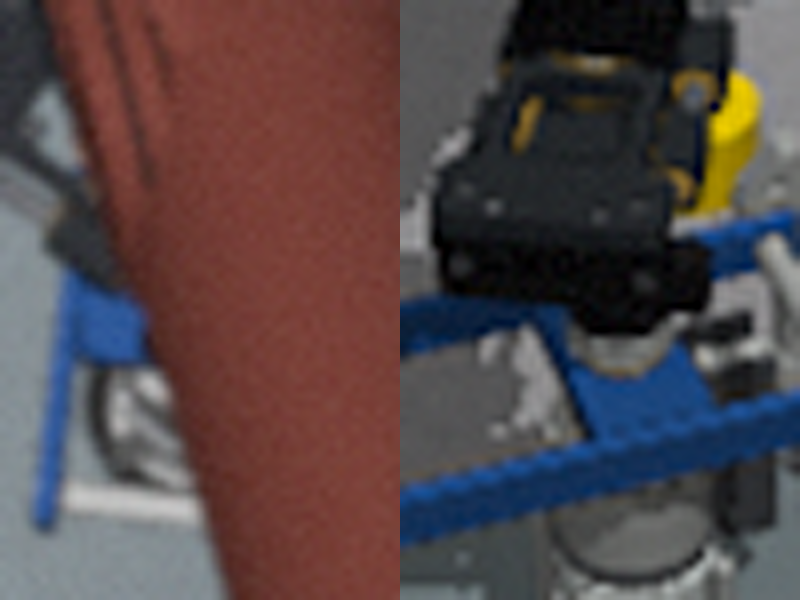

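The wing follows, with the opening steady at 13.8 mm, but the rising Fz says the knob does not sink with the screw. I hold z constant and continue in grasps of about 1.2 rad.

```bash
cat >> h.py <<'E'
def kpose(phi,z0=Z0): return [*P,z0],down(YAW+np.pi-phi)
def turn(a,b,n,stop=9):
    for f in np.linspace(a,b,n+1)[1:]:
        j=inverse_kinematics(*kpose(f));set_joints(j)
        s=state();print(f"{f:.2f} t{s['time_s']:.1f} Mz {s['moment'][2]:.3f} F {np.round(s['contact_force'],1)} j {s['joints'].round(2)[[0,2,6]]} z {s['eef_pos'][2]:.4f} op {s['opening']:.4f}")
        if abs(s["contact_force"]).max()>30: print("FORCE");break
E
python3 - <<'E'
from h import *
turn(.5,1.2,7)
gripper_to(.04);st("open");turn(1.2,1.201,1);gripper_to(.005,55);st("regrip")
E
```

```text
0.60 t65.6 Mz -0.095 F [-2.9 -4.4  3.7] j [ 0.91 -1.11  0.61] z 0.1929 op 0.0137
0.70 t65.8 Mz -0.120 F [-4.1 -6.   4.4] j [ 0.9  -1.09  0.52] z 0.1929 op 0.0134
0.80 t66.1 Mz -0.064 F [-4.  -5.3  5.8] j [ 0.89 -1.07  0.42] z 0.1929 op 0.0134
0.90 t66.3 Mz -0.146 F [-5.1 -5.7  5.8] j [ 0.87 -1.06  0.33] z 0.1929 op 0.0136
1.00 t66.6 Mz -0.116 F [-6.8 -6.3  6.2] j [ 0.86 -1.04  0.23] z 0.1929 op 0.0136
1.10 t66.8 Mz -0.177 F [-7.7 -6.5  7.2] j [ 0.85 -1.02  0.14] z 0.1929 op 0.0137
1.20 t67.1 Mz -0.105 F [-7.7 -6.8  6.6] j [ 0.83 -1.    0.05] z 0.1929 op 0.0139
open 67.8 [ 0.5383 -0.0207  0.193 ] F [-0.4 -0.3 -0.3] op 0.0398 g 0.0
1.20 t68.1 Mz -0.024 F [0.1 0.3 0.3] j [ 0.83 -1.    0.04] z 0.1930 op 0.0398
regrip 68.7 [ 0.5368 -0.0213  0.1929] F [-8.1 -1.5  7. ] op 0.0135 g 55.0
```

```bash
cat >> h.py <<'E'
def kpose(phi,z0=Z0): return [P[0]-.0018,P[1]-.0004,z0],down(YAW+np.pi-phi)
E
python3 - <<'E'
from h import *
turn(1.2,2.3,10)
gripper_to(.04);st("open");turn(2.3,2.301,1);gripper_to(.005,58);st("regrip")
E
```

```text
1.31 t68.9 Mz -0.151 F [-1.3  0.3  0.9] j [ 0.82 -0.99 -0.05] z 0.1930 op 0.0136
1.42 t69.2 Mz -0.166 F [-1.1 -0.5  1.3] j [ 0.81 -0.97 -0.16] z 0.1930 op 0.0135
1.53 t69.4 Mz -0.112 F [-1.9 -1.9  2.5] j [ 0.8  -0.95 -0.26] z 0.1930 op 0.0133
1.64 t69.7 Mz -0.149 F [-2.6 -0.8  2.1] j [ 0.78 -0.94 -0.36] z 0.1930 op 0.0137
1.75 t69.9 Mz -0.165 F [-3.8 -1.1  1.9] j [ 0.77 -0.92 -0.47] z 0.1930 op 0.0135
1.86 t70.2 Mz -0.124 F [-4.1 -2.1  3.3] j [ 0.76 -0.91 -0.58] z 0.1930 op 0.0137
1.97 t70.4 Mz -0.119 F [-4.9 -1.3  3.6] j [ 0.75 -0.89 -0.68] z 0.1929 op 0.0134
2.08 t70.7 Mz -0.199 F [-3.8 -1.3  3.9] j [ 0.73 -0.87 -0.79] z 0.1929 op 0.0139
2.19 t70.9 Mz -0.167 F [-5.9 -1.1  3.7] j [ 0.72 -0.86 -0.89] z 0.1929 op 0.0137
2.30 t71.2 Mz -0.113 F [-6.  -1.9  3.6] j [ 0.71 -0.85 -1.  ] z 0.1929 op 0.0133
open 72.0 [ 0.5365 -0.0212  0.193 ] F [ 0.7  0.2 -0.9] op 0.0399 g 0.0
2.30 t72.2 Mz -0.047 F [-0.2  0.2 -0.4] j [ 0.71 -0.84 -1.01] z 0.1930 op 0.0402
regrip 72.8 [ 0.5363 -0.021   0.193 ] F [-1.2  1.7  1. ] op 0.0135 g 58.0
```

```bash
python3 - <<'E'
from h import *
turn(2.3,3.3,14)
E
```

```text
2.37 t73.0 Mz -0.094 F [-2.1  0.6  1.6] j [ 0.7  -0.84 -1.07] z 0.1931 op 0.0136
2.44 t73.3 Mz -0.094 F [-2.9  0.9  3.8] j [ 0.69 -0.83 -1.14] z 0.1931 op 0.0138
2.51 t73.5 Mz -0.027 F [-3.7  1.6  4.1] j [ 0.69 -0.82 -1.21] z 0.1932 op 0.0136
2.59 t73.8 Mz -0.025 F [-4.   1.   5.5] j [ 0.68 -0.81 -1.28] z 0.1932 op 0.0136
2.66 t74.0 Mz -0.040 F [-4.4  1.9  5.3] j [ 0.67 -0.8  -1.35] z 0.1932 op 0.0137
2.73 t74.3 Mz -0.006 F [-4.   0.8  5.6] j [ 0.67 -0.79 -1.42] z 0.1932 op 0.0136
2.80 t74.5 Mz -0.043 F [-4.8  1.5  5.6] j [ 0.66 -0.78 -1.49] z 0.1932 op 0.0138
2.87 t74.8 Mz -0.020 F [-5.3  2.2  4.9] j [ 0.65 -0.78 -1.56] z 0.1932 op 0.0134
2.94 t75.0 Mz -0.003 F [-3.   1.9  5.6] j [ 0.64 -0.77 -1.63] z 0.1932 op 0.0140
3.01 t75.3 Mz -0.002 F [-3.6  1.5  4.9] j [ 0.64 -0.76 -1.7 ] z 0.1932 op 0.0132
3.09 t75.5 Mz -0.033 F [-3.1  3.2  5.1] j [ 0.63 -0.75 -1.77] z 0.1932 op 0.0136
3.16 t75.8 Mz -0.043 F [-4.   1.6  5.1] j [ 0.62 -0.74 -1.84] z 0.1932 op 0.0134
3.23 t76.0 Mz 0.014 F [-3.9  2.7  5.7] j [ 0.62 -0.73 -1.91] z 0.1932 op 0.0135
3.30 t76.3 Mz -0.007 F [-3.9  1.2  5. ] j [ 0.61 -0.73 -1.98] z 0.1932 op 0.0136
```

The total turn is 3.3 rad, past the specified slip point. Before turning further I compare torque before and after release, and look.

```bash
python3 - <<'E'
from h import *
def m(n):
    a=[];b=[];
    for i in range(8): s=state();a.append(s["moment"]);b.append(s["tau"][4:]);sleep(.05)
    print(n,np.mean(a,0).round(3),np.mean(b,0).round(3))
m("held");gripper_to(.04);m("open")
servo_line([P[0]-.0018,P[1]-.0004,.30],vel=.2,f_stop=8);m("up");move_ptp([.43,.18,.33],down());st()
t=read_camera("top");s=read_camera("scene")
cv2.imwrite("pics/c9.png",np.hstack([cv2.resize(i["img"][y:y+75,x:x+50],(400,600),interpolation=2) for i,x,y in((t,265,145),(s,225,175))]))
E
```

```text
held [ 0.414  1.042 -0.052] [ 0.775 -1.505 -0.022]
open [0.043 0.023 0.004] [ 0.014 -0.083  0.001]
up [0.063 0.052 0.002] [ 0.001 -0.073  0.001]
 79.8 [0.431  0.178  0.3297] F [ 0.4 -0.4 -0.3] op 0.0401 g 0.0
```

View pics/c9.png

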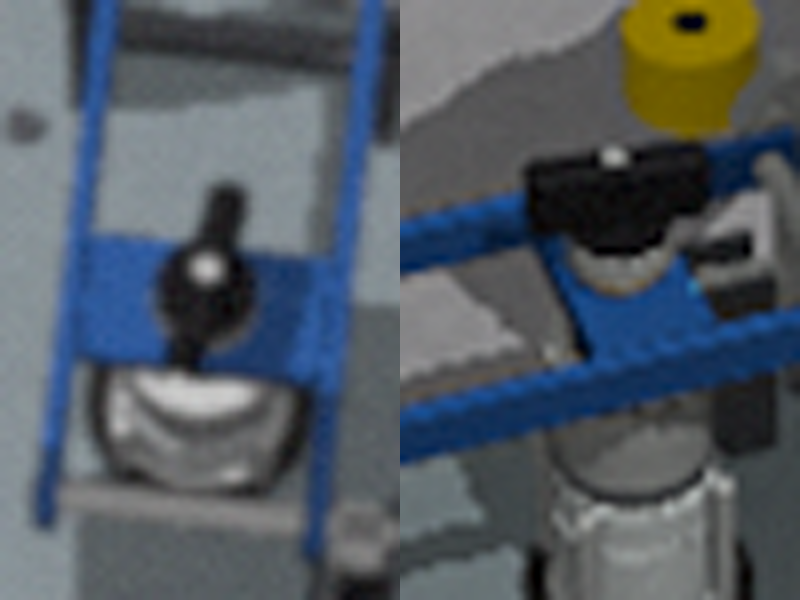

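The wing has turned about 3.27 rad. Fz rose at 2.4 to 2.6 rad, which is the foot pressing up on the arm, then levelled off, which fits the clutch slipping after that. I take one short fresh grasp of 0.25 rad to confirm the slip torque and add margin, well inside the quarter turn.

```bash
python3 - <<'E'
from h import *
f0=3.28-np.pi
p,q=kpose(f0);move_ptp([*p[:2],.30],q);h=servo_line([*p[:2],.215],vel=.15,f_stop=6);h2=servo_line(p,vel=.04,f_stop=5);st((h,h2))
print("Mz open",state()["moment"][2])
if not(h or h2):
    gripper_to(.005,58);st("grip");print("Mz",state()["moment"][2])
    turn(f0,f0+.25,5)
    gripper_to(.04);st("open");servo_line([*p[:2],.30],vel=.2,f_stop=8);move_ptp([.43,.18,.33],down());st()
    t=read_camera("top");s=read_camera("scene")
    cv2.imwrite("pics/c10.png",np.hstack([cv2.resize(i["img"][y:y+112,x:x+75],(400,600),interpolation=2) for i,x,y in((t,253,130),(s,215,165))]))
E
```

```text
(False, False) 84.2 [ 0.5365 -0.0212  0.193 ] F [-0.7  0.8 -0.1] op 0.0403 g 0.0
Mz open 0.01247980004988291
grip 84.7 [ 0.5366 -0.021   0.1931] F [-0.   0.4  0.2] op 0.0136 g 58.0
Mz 0.042020000331758574
0.19 t85.0 Mz -0.031 F [0.3 1.  0.6] j [ 0.6  -0.71  1.14] z 0.1931 op 0.0139
0.24 t85.2 Mz -0.083 F [1.  1.3 0.9] j [ 0.59 -0.71  1.09] z 0.1931 op 0.0134
0.29 t85.5 Mz -0.023 F [0.  1.4 1.6] j [ 0.59 -0.7   1.04] z 0.1931 op 0.0139
0.34 t85.7 Mz -0.050 F [1.2 2.3 1.9] j [ 0.58 -0.7   0.99] z 0.1931 op 0.0138
0.39 t86.0 Mz -0.074 F [0.1 2.  2.1] j [ 0.58 -0.69  0.94] z 0.1931 op 0.0135
open 86.8 [ 0.5365 -0.0212  0.193 ] F [-0.1 -0.   0.4] op 0.04 g 0.0
 90.0 [0.4301 0.1798 0.3299] F [ 0.6 -0.3 -0.8] op 0.0399 g 0.0
```

View pics/c10.png

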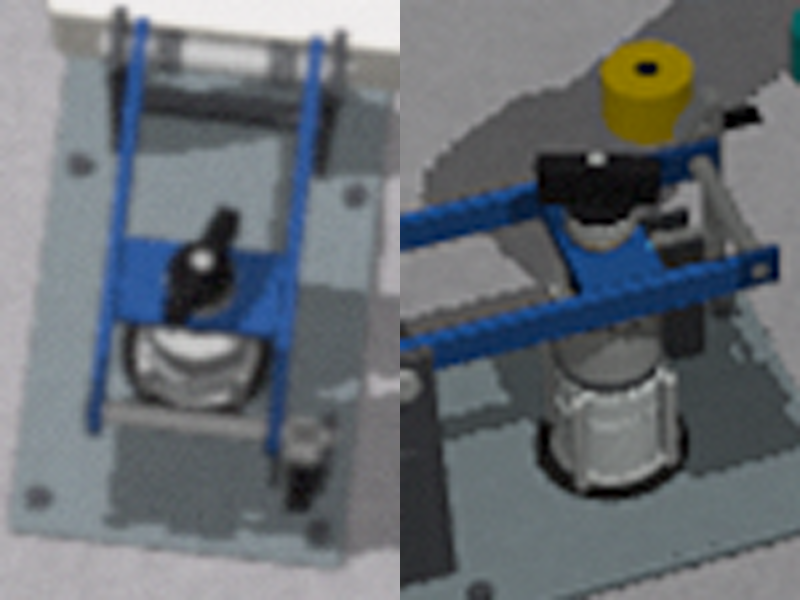

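The wing has turned about 3.45 rad in all, at crop (225,212) to (178,318). The foot made contact near 2.4, the pawl is over the bar at crop (303,435), and the stack stands straight between the pins. The clutch must have slipped by 3.1, so the slip is about 0.4 to 0.8 rad, within limits. I hand in.

```bash
python3 - <<'E'
from h import *
sleep(.3);print(hand_in());st()
E
```

```text
the job is handed in; nothing more can be done
None
the job is handed in; nothing more can be done
```

I built the stack from disc_40, disc_20 and jar_60 (120 mm), latched the clamp arm, turned the knob clockwise about 3.45 rad and handed the job in; no verdict came back. The clutch slip (about 0.4 to 0.8 rad) is inferred from turn angle and foot contact near 2.4 rad, because the torque readings did not clearly show it.

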